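# Uncap the tall optical inspection head

## Robot

A 6-joint arm with a two-finger parallel gripper is mounted at the origin on a cart in front of the work surface, level with it; the furniture and walls round the work are solid. World frame = base frame: x ahead of the robot, y to its left, z up, the work surface at z = 0. Lengths are in m, angles in rad, forces in N, time in s.
With the tool pointing down it reaches from about 0.275 to 0.85 m from the base axis. Payload 19 kg.
Tool frame: the origin (TCP) lies midway between the tips of the shut fingers; the grasp point (between the pads) lies 19 mm behind it; x points along the fingers, y is the direction in which the jaws open and shut, and the axes are right-handed (so a half turn about x gives the same grasp; the last joint's range is limited). The gripper opens to 85 mm and grips with 20 to 120 N. Pads are 22 mm wide; open, the fingers measure 114 mm over their backs; the gripper's body (76 mm by 85 mm) begins 54 mm behind the grasp point. The pads swing forward as they close: fully open they stand 13 mm farther back than shut.
Start: joints at [1.052, 0.15, 1.437, -0, 1.554, -0.134], TCP at [0.216, 0.533, 0.231] pointing down, gripper open.
Joint ranges: [-2.8, 2.8], [-0.68, 2.1], [0.12, 2.68], [-1.39, 4.53], [0.16, 2.79], [-2.81, 2.81]. Speed limits (rad/s): [1.89, 1.89, 2.22, 3.01, 3.01, 3.01].

## Interface

Orientations are given as a 3x3 rotation matrix whose columns are the frame's x, y, z axes.
In Python, from workcell import arm gives the robot as it stands.
- The arm moves only by the tool apply_moves, never from a script. Its argument "motion" is one flat list of numbers, 7 for each row, row after row: the shift along the tool's x, y, z in cm, then the turn, a rotation vector about the tool's x, y, z in degrees, then the opening, from 0 (shut) to 1 (fully open). A call has 1 to 12 rows; each row shifts and turns the commanded pose from where the row before left it, along the tool's axes as they then stand; what a row does not reach is not made up. A row lasts 1/10 s, in which the tool goes at most 50 mm and 8.59 degrees, less where a joint would pass 70% of its speed; a pose out of reach is approached as far as the arm can. A call with a gripper value outside its range is refused whole. The fingers move at their own pace and stop on an object; "grip_force" is the grip in N (left out, the last holds). Time passes only in rows, so rows that do not move let the fingers close. It gives the time, the measured TCP pose, the force and the opening at its end, in the units of the state.
- arm.read_state(): the state, without advancing time (a new reading comes with each control period).
- arm.snapshot(name): name is "side" or "top" or "wrist"; returns a dict with "img" (400x640x3 uint8, red, green, blue), "intrinsics" (3x3 intrinsics, pixels), "T" (4x4, takes a point from camera to world coordinates); the wrist camera has in their place "tool_from_camera" (4x4, takes a point from camera to tool coordinates, whose origin is the TCP and whose axes are the tool frame's). Camera axes: x right, y down, z forward; pixel columns grow to the right and rows downward; lengths in m; the calibration is good to about 2 mm. The wrist camera is an equidistant fisheye: a pixel r from the principal point sees the ray r / f radians off the axis. A picture is of the moment at which its call begins: read the wrist's pose just before it. There is no depth.
- arm.sign_off(): hands the job in, once; it reports no verdict.
The state is a dict: "t": time; "q": joint angles; "qd": joint speeds; "joint_efforts": joint torques, N m; "tool_pos": TCP position; "ee_rot": TCP orientation; "force": force on the tool from outside, world axes, zero at the start; "wrist_torque": the same for the moment, N m; "finger_gap": opening from 0.0 (shut) to 1.0 (fully open).
Only numpy, scipy, OpenCV 4.12 (cv2) and the standard library are available. Lean on these libraries where they do the work, as an engineer would, in place of code of your own. Each camera call takes 0.05 s, during which the arm holds its last target.

## Task

Take the clip-in dust cap off the taller of the two optical heads: pinch its two opposed spring buttons together to free the catch while the cap is still seated, and lift it straight off. Set the cap down the same way up in the middle of the cork mat and let go, so that it stands still with its buttons sprung out again. Both heads stay standing on the table, the shorter head keeps its cap, and everything else is left alone.

Things in the scene. Friction and masses are not known exactly. Their poses are not given: they have to be found in the camera images.
- tall_head: Taller optical head, loose, about 1 kg: square aluminium foot 80 x 80 x 14 mm, upright round barrel 40 mm in diameter, rim 115 mm above the table. Origin: centre of the foot's underside, z up. It may slide a little as the cap is pinched. Inside the mouth a lip holds the cap's two hooks.
- tall_cap: Its cap, 75 g: black disc, grey top, 41 mm wide, with two white button plates at +y and -y of this frame (z up; it can turn about z). Origin: its centre, half-way up the plates, 1 mm above the rim when seated. Plates: flat, upright, 24 mm wide, 22 mm high, 60 mm over both outer faces (48 mm when pressed home), just outside the barrel; fingers can pass down beside it. Disc top 9 mm above origin.
- tall_cap_underside (a point): Centre of the cap's underside, 21 mm below its origin: two feet that sit 20 mm deep in the barrel's mouth and on which the cap stands (on an area 23 x 13 mm) when set down; the plates end 10 mm higher.
- tall_cap_button1 (a joint): Travel in m of the button at the cap's +y, inwards: 0 sprung out, 0.006 pressed home; spring 2 N rising to 5.5 N. Its hook is free of the lip from about 0.003; a firm squeeze (20 to 60 N) against the stop does no harm. Both buttons must be in, and kept in, for the cap to lift. It springs back when let go.
- tall_cap_button2 (a joint): The same for the button at the cap's -y.
- short_head: The shorter optical head, otherwise the same, loose, about 1 kg; its rim is 75 mm above the table. Origin at the centre of the foot's underside.
- short_cap: The cap on the shorter head, the same as the other cap; origin at its centre, 76 mm above the head's origin when seated. To be left on.
- rest_mat: Square cork mat, 120 x 120 x 4 mm, fixed flat on the table; origin at the centre of its underside, its top 4 mm higher.
- v_block_centre (a point): Centre of a grey steel V-block, 40 x 42 x 34 mm, a loose bystander.
- loupe_centre (a point): Centre of a black eyepiece loupe, 33 mm diameter, 32 mm high, a loose bystander.
Mind the look-alikes: they are no part of the job. Leave any blue look-alike of the tall_cap alone.

How it is judged:
On the way, in this order (a step that is already met when the one before it is completed fails the run):
1. both buttons of the tall head's cap are pinched in (over 3 mm each) while the cap is still seated (value of joint each of tall_cap_button1, tall_cap_button2 above 0.003 m and z of tall_cap in the frame of tall_head below 0.121 m), for 0.05 s.
2. the cap is lifted clear of the tall head, which still stands on the table (z of tall_cap in the frame of tall_head above 0.14 m and height (world z) of tall_head below 0.005 m and angle between tall_head's own z axis and vertical below 0.1 rad), for 0.1 s.
At the end, for the whole second after the job is handed in: The tall head's cap stands upright (within 8 degrees) and still on the cork mat, its centre within 35 mm of the mat's centre, both buttons sprung out; both heads stand upright on the table and the short head still wears its cap (horizontal distance between tall_cap and rest_mat below 0.035 m and z of tall_cap in the frame of rest_mat between 0.02 and 0.03 m and angle between tall_cap's own z axis and vertical below 0.15 rad and linear speed of tall_cap below 0.02 m/s and value of joint each of tall_cap_button1, tall_cap_button2 below 0.0015 m and height (world z) of each of tall_head, short_head below 0.005 m and angle between each of tall_head, short_head's own z axis and vertical below 0.1 rad and distance between short_cap and short_head below 0.081 m); the robot touches nothing.
It fails at once if the tall head is lifted off the table by its cap (over 15 mm) or knocked over (height (world z) of tall_head above 0.015 m or angle between tall_head's own z axis and vertical above 0.35 rad).
It fails at once if the short head or its cap is shifted by more than 30 mm (distance of any of short_head, short_cap from where it was at the start of the episode above 0.03 m).
It fails at once if the V-block or the loupe is shifted by more than 30 mm (distance of any of v_block_centre, loupe_centre from where it was at the start of the episode above 0.03 m).
It also fails if it takes over 42 s, if anything falls off the work surface, if the arm or the gripper's body presses on something with over 40 N, if the wrist force passes 120 N, or if a joint passes its speed limit or range.

## Working session

There is one attempt and no reset: what is moved stays moved. The work goes in short steps, Python scripts to look and compute and a tool call to move; the robot and the scene stay as the last step left them, time stands still between calls to the robot, and variables do not carry over. Pictures are saved under pics/ and viewed, and the job is handed in when it is done.

Besides the shell and the picture viewer there is one more tool, called after "Emit:" in YAML: its name, and indented under it one key for each argument. apply_moves: Moves the arm, as the interface text tells. Its arguments: {"type":"object","properties":{"motion":{"type":"array","items":{"type":"number"}},"grip_force":{"type":"number"}},"required":["motion"]}

```bash
mkdir -p pics; ls; cat > h.py <<'E'
import numpy as np, cv2, pickle
from workcell import arm
def snap(name,tag):
    s=arm.read_state(); d=arm.snapshot(name)
    d['state']=s
    pickle.dump(d,open(f'pics/{tag}.pkl','wb'))
    cv2.imwrite(f'pics/{tag}.png',cv2.cvtColor(d['img'],cv2.COLOR_RGB2BGR)); return d
def load(tag): return pickle.load(open(f'pics/{tag}.pkl','rb'))
def ray(d,u,v):
    K=np.array(d['intrinsics']);
    if 'T' in d:
        T=np.array(d['T']); c=np.array([(u-K[0,2])/K[0,0],(v-K[1,2])/K[1,1],1.])
    else:
        s=d['state'];W=np.eye(4);W[:3,:3]=s['ee_rot'];W[:3,3]=s['tool_pos'];T=W@np.array(d['tool_from_camera'])
        x=(u-K[0,2])/K[0,0];y=(v-K[1,2])/K[1,1];r=np.hypot(x,y)
        c=np.array([x/r*np.sin(r),y/r*np.sin(r),np.cos(r)]) if r>1e-9 else np.array([0,0,1.])
    w=T[:3,:3]@c
    return T[:3,3],w/np.linalg.norm(w)
def onz(d,u,v,z):
    o,w=ray(d,u,v); return o+w*(z-o[2])/w[2]
def tri(*rs):
    A=np.zeros((3,3));b=np.zeros(3)
    for o,w in rs:
        P=np.eye(3)-np.outer(w,w);A+=P;b+=P@o
    p=np.linalg.solve(A,b); return p,[float(np.linalg.norm((np.eye(3)-np.outer(w,w))@(p-o))) for o,w in rs]
E
python3 - <<'E'
from h import *
for n in ['side','top','wrist']:
    d=snap(n,n+'0')
    print(n,np.array(d['intrinsics']).round(1).tolist(),np.array(d.get('T',d.get('tool_from_camera'))).round(3).tolist())
s=arm.read_state();print(s)
E
```

```text
pics
side [[413.8, 0.0, 319.4], [0.0, 413.8, 195.4], [0.0, 0.0, 1.0]] [[0.939, -0.137, 0.315, 0.283], [-0.343, -0.434, 0.833, -0.772], [0.023, -0.891, -0.454, 0.488], [0.0, 0.0, 0.0, 1.0]]
top [[433.9, 0.0, 325.6], [0.0, 433.9, 199.2], [0.0, 0.0, 1.0]] [[0.0, -0.996, 0.09, 0.44], [-1.0, -0.002, -0.023, -0.037], [0.023, -0.09, -0.996, 1.206], [0.0, 0.0, 0.0, 1.0]]
wrist [[309.7, 0.0, 319.9], [0.0, 309.7, 202.0], [0.0, 0.0, 1.0]] [[-0.0, -0.277, 0.961, -0.142], [1.0, 0.0, 0.0, -0.0], [-0.0, 0.961, 0.277, -0.071], [0.0, 0.0, 0.0, 1.0]]
{'t': 0.15, 'q': array([ 1.05200347e+00,  1.50900486e-01,  1.43781833e+00,  3.19763393e-05,
        1.55380479e+00, -1.34003543e-01]), 'qd': array([-0.00080577, -0.00277782, -0.00215208, -0.00015291,  0.00042932,
        0.0001166 ]), 'joint_efforts': array([ 3.90798203e-03, -7.13385272e+01, -5.71043086e+01,  1.06529544e-05,
        7.31936292e-03, -5.07551590e-06]), 'tool_pos': array([0.21576014, 0.53280198, 0.23083006]), 'ee_rot': array([[-4.89358651e-04,  3.75364155e-01,  9.26877291e-01],
       [-7.92599426e-04,  9.26876965e-01, -3.75364442e-01],
       [-9.99999566e-01, -9.18330245e-04, -1.56061847e-04]]), 'force': array([ 0.87576621,  0.74253638, -0.36282764]), 'wrist_torque': array([-0.01958007, -0.00968297, -0.03304317]), 'finger_gap': 0.9973454653470383}
```

View pics/side0.png

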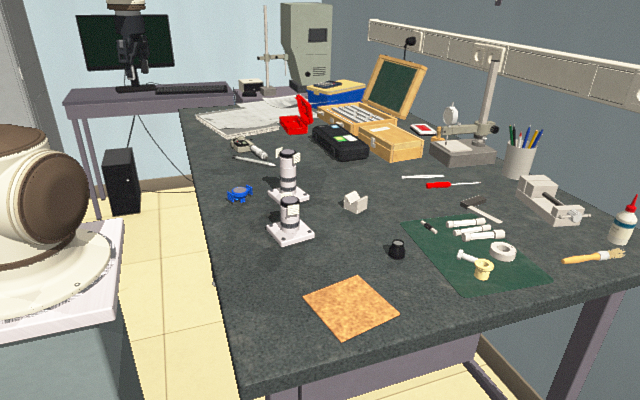

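View pics/top0.png

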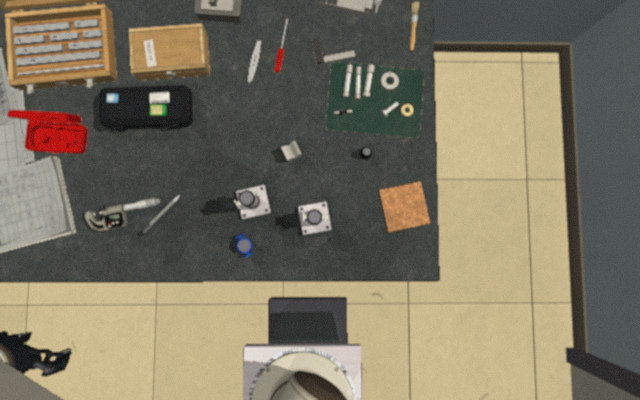

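View pics/wrist0.png

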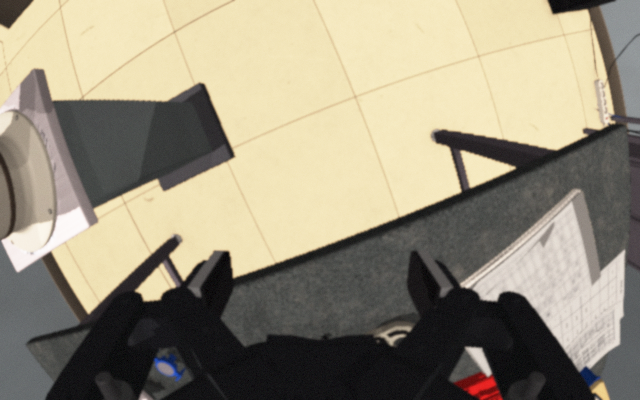

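```bash
python3 - <<'E'
from h import *
a=load('side0')['img'][130:260,220:350]; b=load('top0')['img'][170:270,215:345]
a=cv2.resize(a,None,fx=4.5,fy=4.5,interpolation=cv2.INTER_CUBIC)
b=cv2.resize(b,None,fx=6,fy=6,interpolation=cv2.INTER_CUBIC)
cv2.imwrite('pics/sc.png',a[...,::-1]);cv2.imwrite('pics/tc.png',b[...,::-1])
E
```

```text
(no output)
```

View pics/sc.png

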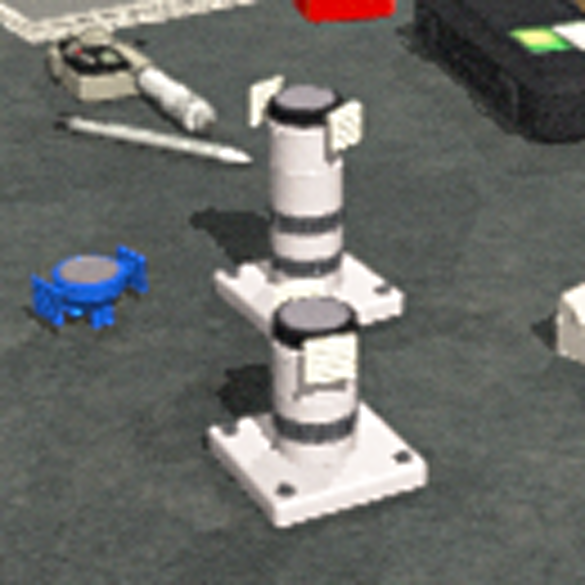

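View pics/tc.png

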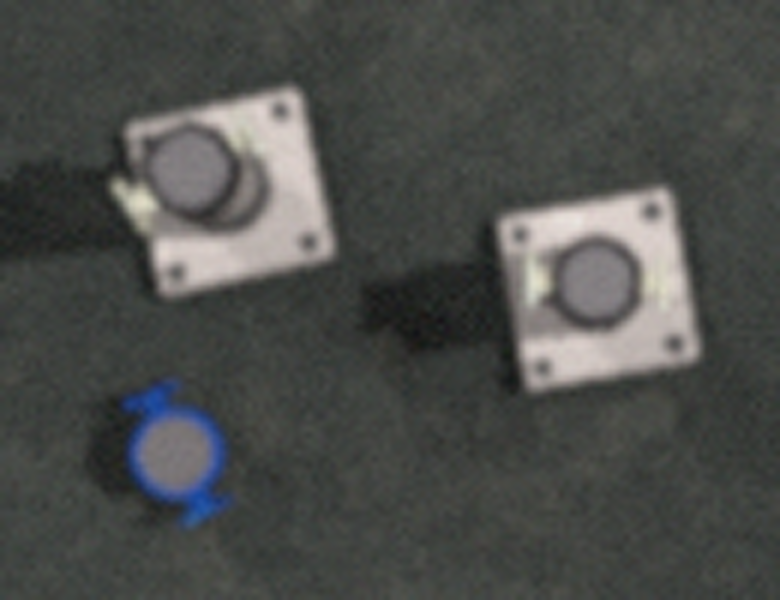

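Candidates: white-buttoned cap on head at top (247,198)/side (288,152); white-buttoned cap on head at top (314,217)/side (290,202); blue one loose at top (244,245)/side (239,191). The first stands higher (long barrel, two-band barrel in the crop, displaced by parallax off its foot in top view), so it's the target.

```bash
python3 - <<'E'
from h import *
S=load('side0');T=load('top0')
def circ(p,off,f): return off[0]+(p[0]+.5)/f-.5, off[1]+(p[1]+.5)/f-.5
s=lambda x,y:circ((x,y),(220,130),4.5); t=lambda x,y:circ((x,y),(215,170),6)
for n,a,b in [('tall disc',s(307,100),t(191,168)),('short disc',s(318,317),t(598,282)),('blue',s(90,270),t(177,452)),('btnA',s(265,100),t(130,205)),('btnB',s(345,122),t(243,137))]:
    p,r=tri(ray(S,*a),ray(T,*b));print(n,p.round(4),np.round(r,4), onz(T,*b,.125).round(4))
# foot of tall: white corners in top
for c in [(125,128),(298,88),(335,255),(165,297)]: print(onz(T,*t(*c),.014).round(4))
# mat
for d,n in [(T,'top'),(S,'side')]:
    h=cv2.cvtColor(d['img'],cv2.COLOR_RGB2HSV)
    m=cv2.inRange(h,(5,90,90),(22,255,255)); m[:(170 if n=='top' else 265)]=0
    k,l,st,ce=cv2.connectedComponentsWithStats(m);i=1+np.argmax(st[1:,4])
    cn=cv2.findContours((l==i).astype('u1'),0,2)[0][0]
    bx=cv2.approxPolyDP(cn,12,True)[:,0]
    P=[onz(d,*q,.004)[:2] for q in bx];print(n,bx.tolist(),np.round(P,4).tolist(),np.mean(P,0).round(4))
print(onz(T,290,150,.02),onz(T,365,153,.02))
E
```

```text
tall disc [0.5416 0.1363 0.1246] [0.0006 0.0006] [0.541  0.1364 0.125 ]
short disc [ 0.4968 -0.0329  0.0843] [0.001 0.001] [ 0.4938 -0.0328  0.125 ]
blue [0.4225 0.1555 0.0311] [0.0002 0.0002] [0.4236 0.1402 0.125 ]
btnA [0.526  0.1629 0.1165] [0.0002 0.0002] [0.5255 0.1613 0.125 ]
btnB [0.5559 0.1157 0.118 ] [0.0012 0.0012] [0.554 0.115 0.125]
[0.5698 0.1846 0.014 ]
[0.5885 0.1057 0.014 ]
[0.5116 0.0879 0.014 ]
[0.4923 0.165  0.014 ]
top [[419, 181], [379, 190], [389, 232], [430, 222]] [[0.6001, -0.326], [0.5744, -0.2131], [0.4574, -0.2396], [0.4852, -0.3545]] [ 0.5293 -0.2833]
side [[358, 275], [302, 296], [340, 342], [399, 315]] [[0.5755, -0.2146], [0.4579, -0.237], [0.4806, -0.3547], [0.5954, -0.3326]] [ 0.5274 -0.2847]
[0.68341167 0.03516824 0.02      ] [ 0.67593855 -0.17288463  0.02      ]
```

Emit:
apply_moves:
  motion: [0, -2.05, 3.75, 0, 0, 0, 1, 0, -2.05, 3.75, 0, 0, 0, 1, 0, -2.05, 3.75, 0, 0, 0, 1, 0, -2.05, 3.75, 0, 0, 0, 1, 0, -2.05, 3.75, 0, 0, 0, 1, 0, -2.05, 3.75, 0, 0, 0, 1, 0, -2.05, 3.75, 0, 0, 0, 1, 0, -2.05, 3.75, 0, 0, 0, 1, 0, -2.05, 3.75, 0, 0, 0, 1, 0, -2.05, 3.75, 0, 0, 0, 1, 0, -2.05, 3.75, 0, 0, 0, 1, 0, -2.05, 3.75, 0, 0, 0, 1]

```text
t: 1.35
tool_pos: [0.5414, 0.1344, 0.2312]
ee_rot: [[-0.0, 0.376, 0.927], [-0.0, 0.927, -0.376], [-1.0, -0.0, -0.0]]
force: [-0.6, 0.9, 0.2]
finger_gap: 0.999
```

Emit:
apply_moves:
  motion: [0, 0, 0, 8.4, 0, 0, 1, 0, 0, 0, 8.4, 0, 0, 1, 0, 0, 0, 8.4, 0, 0, 1, 0, 0, 0, 8.4, 0, 0, 1, 0, 0, 0, 8.4, 0, 0, 1, 0, 0, 0, 8.4, 0, 0, 1, 0, 0, 0, 8.4, 0, 0, 1, 0, 0, 0, 8.4, 0, 0, 1, 0, 0, 0, 8.4, 0, 0, 1, 0, 0, 0, 8.4, 0, 0, 1, 0, 0, 0, 8.4, 0, 0, 1, 0, 0, 0, 8.4, 0, 0, 1]

```text
t: 2.55
tool_pos: [0.5405, 0.136, 0.2311]
ee_rot: [[-0.0, 0.837, -0.547], [-0.0, -0.547, -0.837], [-1.0, -0.0, 0.0]]
force: [-0.6, -0.4, 1.2]
finger_gap: 0.999
```

Emit:
apply_moves:
  motion: [0, 0, 0, 8.4, 0, 0, 1, 0, 0, 0, 8.4, 0, 0, 1, 0, 0, 0, 8.4, 0, 0, 1, 0, 0, 0, 0, 0, 0, 1, 0, 0, 0, 0, 0, 0, 1]

```text
t: 3.05
tool_pos: [0.5405, 0.136, 0.2311]
ee_rot: [[-0.0, 0.533, -0.846], [-0.0, -0.846, -0.533], [-1.0, -0.0, 0.0]]
force: [0.6, 0.2, -0.7]
finger_gap: 0.997
```

```bash
python3 - <<'E'
from h import *
d=snap('wrist','w1'); print(d['state'])
E
```

```text
{'t': 3.05, 'q': array([ 1.08291456e-01,  1.14014068e-01,  1.47874792e+00, -1.09960466e-04,
        1.54917177e+00,  1.11668185e+00]), 'qd': array([-0.0002149 , -0.00162086, -0.00121497, -0.00094133,  0.00095581,
       -0.00799465]), 'joint_efforts': array([-4.66572397e-03, -6.78027892e+01, -5.70420349e+01, -9.40399877e-04,
        3.18715844e-03,  8.85707214e-01]), 'tool_pos': array([0.54053961, 0.13598258, 0.23114401]), 'ee_rot': array([[-3.27217626e-04,  5.33225114e-01, -8.45973328e-01],
       [-1.46156567e-04, -8.45973389e-01, -5.33225096e-01],
       [-9.99999936e-01, -5.08360925e-05,  3.54751756e-04]]), 'force': array([ 0.57673266,  0.16318589, -0.67982041]), 'wrist_torque': array([-0.07223564,  0.05549249,  0.02077339]), 'finger_gap': 0.9967224382322762}
```

View pics/w1.png

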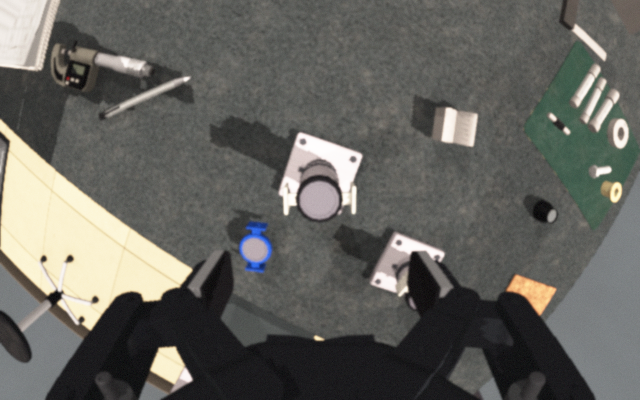

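The wrist view shows the tall cap at about (320,192), with white plates at (287,199) and (352,199), nearly level with the jaw axis.

```bash
python3 - <<'E'
from h import *
d=load('w1'); a=d['img'][140:240,260:380]
cv2.imwrite('pics/w1c.png',cv2.resize(a,None,fx=6,fy=6,interpolation=cv2.INTER_CUBIC)[...,::-1])
E
```

```text
(no output)
```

View pics/w1c.png

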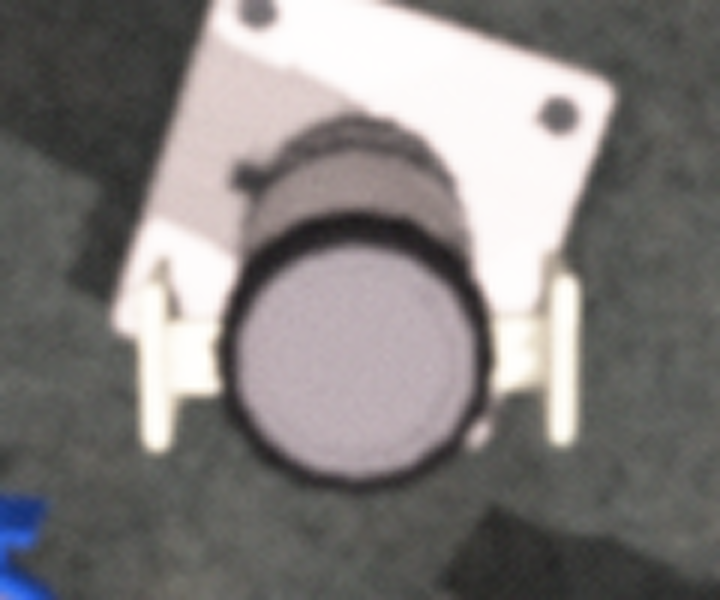

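```bash
python3 - <<'E'
from h import *
d=load('w1'); c=lambda x,y:(260+(x+.5)/6-.5,140+(y+.5)/6-.5)
s=d['state'];R=s['ee_rot'];t=s['tool_pos']
img=d['img'];
# grey disc mask
L=onz(d,*c(157,368),.127);Rr=onz(d,*c(564,359),.127);D=onz(d,*c(357,360),.125)
e=[onz(d,*c(*p),.127) for p in [(155,285),(158,450),(567,275),(562,443)]]
print('L',L,'R',Rr,'D',D,np.linalg.norm(L-Rr))
print('mid',(L+Rr)/2,'edges lens',np.linalg.norm(e[0]-e[1]),np.linalg.norm(e[2]-e[3]))
v=R.T@(Rr-L);print('axis angle about tool x (deg)',np.degrees(np.arctan2(v[2],v[1])))
for a,b in ((0,1),(2,3)):
    w=R.T@(e[a]-e[b]);print('plate',np.degrees(np.arctan2(-w[1],w[2])))
print('D tool',R.T@(D-t),'mid tool',R.T@((L+Rr)/2-t))
S=load('side0');T=load('top0')
print(tri(ray(d,*c(357,360)),ray(S,220+307.5/4.5-.5,130+100.5/4.5-.5),ray(T,215+191.5/6-.5,170+168.5/6-.5)))
E
```

```text
L [0.52500217 0.16031097 0.127     ] R [0.55608183 0.11344235 0.127     ] D [0.54024022 0.13723576 0.125     ] 0.056237106465881516
mid [0.540542   0.13687666 0.127     ] edges lens 0.023727967190285446 0.024092283943310564
axis angle about tool x (deg) -1.3256525284353118
plate -179.27456192088275
plate 179.95001315966152
D tool [ 0.10614392 -0.0012144  -0.0004526 ] mid tool [ 0.10414387 -0.0007498  -0.00051571]
(array([0.54113682, 0.13665647, 0.12465185]), [0.0011026391328824092, 0.0011033728134923614, 0.00023743076591740728])
```

Emit:
apply_moves:
  motion: [2, -0.1, -0.05, -0.8, 0, 0, 1, 2, 0, 0, 0, 0, 0, 1, 2, 0, 0, 0, 0, 0, 1, 2, 0, 0, 0, 0, 0, 1, 1.5, 0, 0, 0, 0, 0, 1, 1.5, 0, 0, 0, 0, 0, 1, 1.5, 0, 0, 0, 0, 0, 1, 1.2, 0, 0, 0, 0, 0, 1, 0, 0, 0, 0, 0, 0, 1]

```text
t: 4.0
tool_pos: [0.5398, 0.137, 0.0926]
ee_rot: [[-0.002, 0.541, -0.841], [-0.0, -0.841, -0.541], [-1.0, -0.001, 0.002]]
force: [-0.0, -0.6, 0.3]
finger_gap: 1.004
```

```bash
python3 - <<'E'
from h import *
d=snap('wrist','w2'); snap('side','s2'); print(d['state']['tool_pos'],d['state']['force'])
a=load('s2')['img'][70:220,200:400]
cv2.imwrite('pics/s2c.png',cv2.resize(a,None,fx=4,fy=4,interpolation=cv2.INTER_CUBIC)[...,::-1])
E
```

```text
[0.53980336 0.13699626 0.09258808] [-0.02748703 -0.64790089  0.31836395]
```

View pics/w2.png

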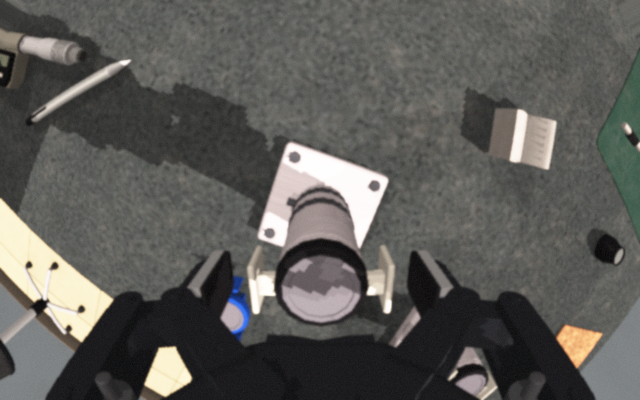

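View pics/s2c.png

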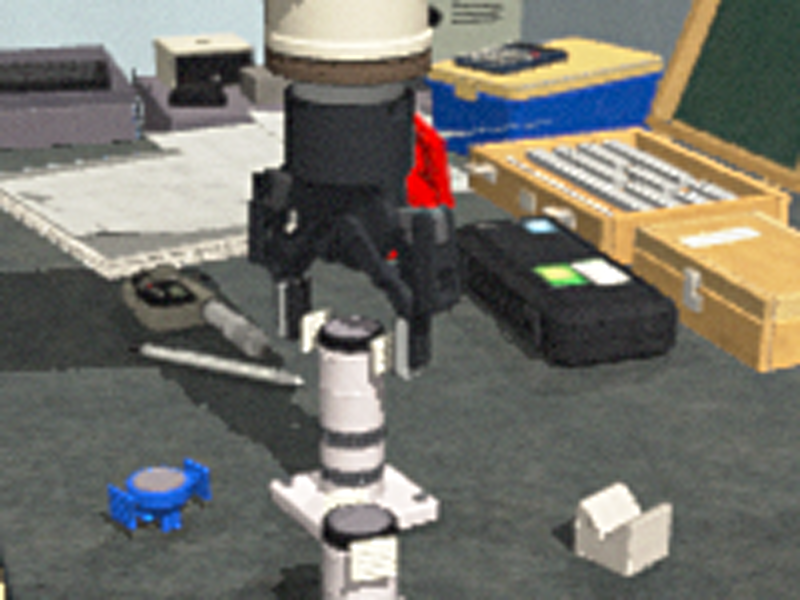

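Jaws straddle the plates evenly in both views (plates at x=255 and 388, jaws at 215 and 430). Pinching.

Emit:
apply_moves:
  motion: [0, 0, 0, 0, 0, 0, 0.75, 0, 0, 0, 0, 0, 0, 0.65, 0, 0, 0, 0, 0, 0, 0.5, 0, 0, 0, 0, 0, 0, 0.4, 0, 0, 0, 0, 0, 0, 0.4, 0, 0, 0, 0, 0, 0, 0.4, 0, 0, 0, 0, 0, 0, 0.4, 0, 0, 0, 0, 0, 0, 0.4, 0, 0, 0, 0, 0, 0, 0.4, 0, 0, 0, 0, 0, 0, 0.4]
  grip_force: 45

```text
t: 5.1
tool_pos: [0.5409, 0.1372, 0.0954]
ee_rot: [[0.002, 0.541, -0.841], [0.0, -0.841, -0.541], [-1.0, 0.001, -0.001]]
force: [-2.1, -1.0, 8.8]
finger_gap: 0.544
```

```bash
python3 - <<'E'
from h import *
d=snap('wrist','w3'); print(d['state']['tool_pos'],d['state']['force'],d['state']['finger_gap'])
E
```

```text
[0.54089835 0.13718991 0.09538557] [-2.07159895 -0.96778763  8.76827219] 0.5442742203140838
```

View pics/w3.png

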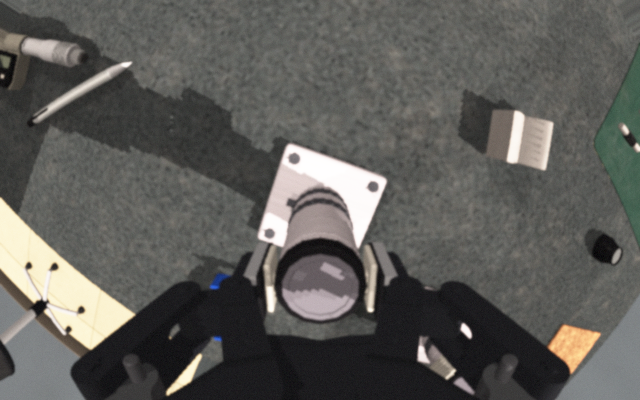

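Opening 0.544 ≈ 46 mm, so both buttons are at their stops. Lifting.

Emit:
apply_moves:
  motion: [-0.4, 0, 0, 0, 0, 0, 0.4, -0.6, 0, 0, 0, 0, 0, 0.4, -0.8, 0, 0, 0, 0, 0, 0.4, -0.8, 0, 0, 0, 0, 0, 0.4, -0.8, 0, 0, 0, 0, 0, 0.4, -0.8, 0, 0, 0, 0, 0, 0.4, -0.8, 0, 0, 0, 0, 0, 0.4, -1, 0, 0, 0, 0, 0, 0.4, -1, 0, 0, 0, 0, 0, 0.4, -1, 0, 0, 0, 0, 0, 0.4, 0, 0, 0, 0, 0, 0, 0.4]

```text
t: 6.25
tool_pos: [0.5411, 0.1372, 0.176]
ee_rot: [[0.002, 0.541, -0.841], [0.0, -0.841, -0.541], [-1.0, 0.001, -0.002]]
force: [-0.5, 0.3, 0.1]
finger_gap: 0.548
```

```bash
python3 - <<'E'
from h import *
d=snap('wrist','w4'); snap('side','s4'); print(d['state']['tool_pos'],d['state']['force'],d['state']['finger_gap'])
a=load('s4')['img'][40:220,200:400]
cv2.imwrite('pics/s4c.png',cv2.resize(a,None,fx=3.3,fy=3.3,interpolation=cv2.INTER_CUBIC)[...,::-1])
E
```

```text
[0.54105857 0.13720206 0.17597199] [-0.54870096  0.2622361   0.05523642] 0.5481528417587035
```

View pics/s4c.png

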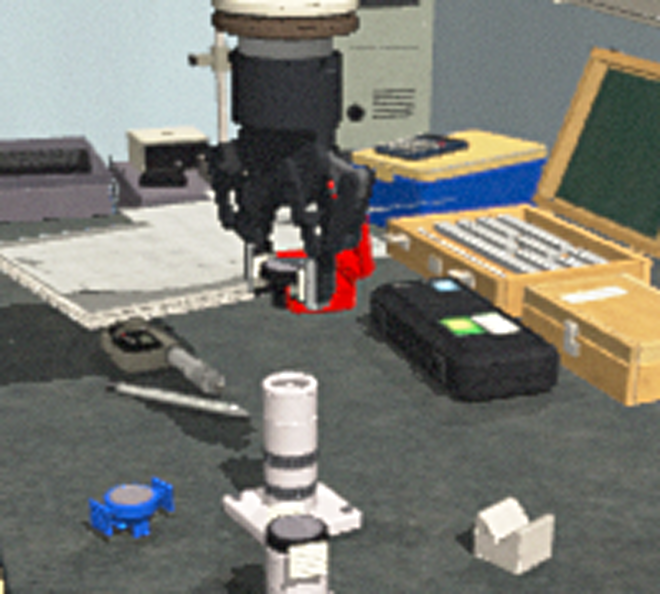

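View pics/w4.png

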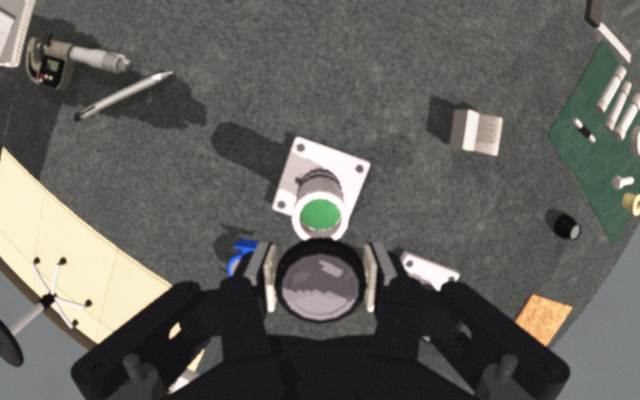

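Side view shows the bare barrel at (290,410) in the crop with the head still standing; the wrist view shows the cap unmoved in the jaws at (320,285). Carrying to the mat at this height, which is well above the short head.

Emit:
apply_moves:
  motion: [0, 1.58, 1.09, 0, 0, 0, 0.4, 0, 3.16, 2.17, 0, 0, 0, 0.4, 0, 3.16, 2.17, 0, 0, 0, 0.4, 0, 3.16, 2.17, 0, 0, 0, 0.4, 0, 3.16, 2.17, 0, 0, 0, 0.4, 0, 3.16, 2.17, 0, 0, 0, 0.4, 0, 3.16, 2.17, 0, 0, 0, 0.4, 0, 3.16, 2.17, 0, 0, 0, 0.4, 0, 3.16, 2.17, 0, 0, 0, 0.4, 0, 3.16, 2.17, 0, 0, 0, 0.4, 0, 3.16, 2.17, 0, 0, 0, 0.4, 0, 1.58, 1.09, 0, 0, 0, 0.4]

```text
t: 7.55
tool_pos: [0.527, -0.287, 0.1735]
ee_rot: [[-0.001, 0.54, -0.842], [0.0, -0.842, -0.54], [-1.0, -0.001, 0.001]]
force: [0.2, 0.5, -1.5]
finger_gap: 0.537
```

Emit:
apply_moves:
  motion: [2, 0, 0, 0, 0, 0, 0.4, 2, 0, 0, 0, 0, 0, 0.4, 2, 0, 0, 0, 0, 0, 0.4, 2, 0, 0, 0, 0, 0, 0.4, 2, 0, 0, 0, 0, 0, 0.4, 2, 0, 0, 0, 0, 0, 0.4, 1.5, 0, 0, 0, 0, 0, 0.4, 0, 0, 0, 0, 0, 0, 0.4]

```text
t: 8.35
tool_pos: [0.5268, -0.2835, 0.0371]
ee_rot: [[-0.003, 0.541, -0.841], [0.002, -0.841, -0.541], [-1.0, -0.003, 0.001]]
force: [0.4, 0.6, 0.4]
finger_gap: 0.545
```

```bash
python3 - <<'E'
from h import *
d=snap('wrist','w5'); snap('side','s5'); print(d['state'])
a=load('s5')['img'][200:350,250:450]
cv2.imwrite('pics/s5c.png',cv2.resize(a,None,fx=4,fy=4,interpolation=cv2.INTER_CUBIC)[...,::-1])
E
```

```text
{'t': 8.35, 'q': array([-6.22424249e-01,  3.36079766e-01,  1.61738985e+00, -3.36668410e-05,
        1.19176840e+00,  3.76591364e-01]), 'qd': array([-0.00192023, -0.0293586 , -0.03915626,  0.0015654 ,  0.03686825,
       -0.00065975]), 'joint_efforts': array([ 4.93395601e-04, -8.11840296e+01, -5.01191211e+01,  7.31628126e-03,
       -9.80757438e-01,  5.98015438e-03]), 'tool_pos': array([ 0.52680133, -0.28350511,  0.03708556]), 'ee_rot': array([[-0.00297996,  0.54113587, -0.8409299 ],
       [ 0.00209985, -0.84092839, -0.54114234],
       [-0.99999336, -0.00337841,  0.00136963]]), 'force': array([0.35919475, 0.58826727, 0.41183231]), 'wrist_torque': array([ 0.02707472,  0.01143528, -0.0649258 ]), 'finger_gap': 0.544974013206383}
```

View pics/s5c.png

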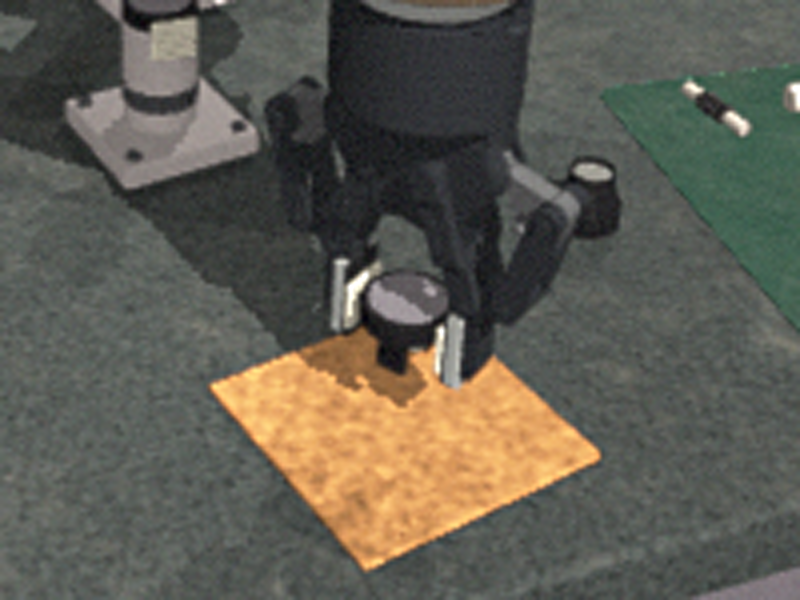

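View pics/w5.png

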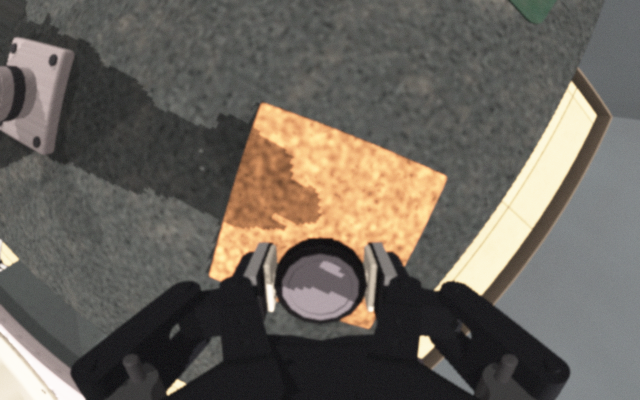

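```bash
python3 - <<'E'
from h import *
w=load('w5');s=load('s5')
print('disc',tri(ray(w,320,283),ray(s,250+407.5/4-.5,200+298.5/4-.5)))
c=[(260,102),(446,177),(209,277)]
side=[(358,275),(399,315),(302,296)]
for a in c: print('w',onz(w,*a,.004).round(4))
P=[tri(ray(w,*a),ray(s,*(250+b[0]/4,200+b[1]/4)))for a,b in zip([(446,177),(209,277)],[(601,456),(211,384)])]
print('mat corners tri',P)
a,b=onz(w,446,177,.004),onz(w,209,277,.004);print('centre',(a+b)/2)
E
```

```text
disc (array([ 0.52826045, -0.28183105,  0.06697624]), [0.0002729353189982231, 0.00027293531899826094])
w [ 0.5737 -0.2125  0.004 ]
w [ 0.5976 -0.3284  0.004 ]
w [ 0.4573 -0.2379  0.004 ]
mat corners tri [(array([ 0.59857571, -0.32963989,  0.00244069]), [0.0009719401748008507, 0.0009719401748008509]), (array([ 0.45853648, -0.23825708,  0.00517697]), [0.0004369168216671634, 0.0004369168216671872])]
centre [ 0.52741846 -0.28317275  0.004     ]
```

Emit:
apply_moves:
  motion: [0.8, 0, 0, 0, 0, 0, 0.4, 0.8, 0, 0, 0, 0, 0, 0.4, 0.6, 0, 0, 0, 0, 0, 0.4, 0.4, 0, 0, 0, 0, 0, 0.4, 0.3, 0, 0, 0, 0, 0, 0.4, 0.1, 0, 0, 0, 0, 0, 0.4, 0.1, 0, 0, 0, 0, 0, 0.4, 0, 0, 0, 0, 0, 0, 0.4]

```text
t: 9.25
tool_pos: [0.5277, -0.2845, 0.0084]
ee_rot: [[0.0, 0.541, -0.841], [-0.0, -0.841, -0.541], [-1.0, 0.0, 0.0]]
force: [-0.2, -0.0, -0.3]
finger_gap: 0.54
```

Emit:
apply_moves:
  motion: [0.1, 0, 0, 0, 0, 0, 0.4, 0, 0, 0, 0, 0, 0, 0.4]

```text
t: 9.45
tool_pos: [0.5277, -0.2844, 0.0073]
ee_rot: [[0.0, 0.541, -0.841], [-0.0, -0.841, -0.541], [-1.0, 0.0, 0.0]]
force: [-0.0, -0.1, -1.4]
finger_gap: 0.546
```

Emit:
apply_moves:
  motion: [0.1, 0, 0, 0, 0, 0, 0.4, 0.1, 0, 0, 0, 0, 0, 0.4, 0, 0, 0, 0, 0, 0, 0.4]

```text
t: 9.75
tool_pos: [0.5276, -0.2844, 0.0052]
ee_rot: [[-0.0, 0.541, -0.841], [0.0, -0.841, -0.541], [-1.0, -0.0, 0.0]]
force: [-0.2, 0.3, -0.5]
finger_gap: 0.547
```

Emit:
apply_moves:
  motion: [0.1, 0, 0, 0, 0, 0, 0.4, 0, 0, 0, 0, 0, 0, 0.4]

```text
t: 9.95
tool_pos: [0.5278, -0.2845, 0.0045]
ee_rot: [[0.0, 0.541, -0.841], [-0.0, -0.841, -0.541], [-1.0, 0.0, 0.0]]
force: [0.1, 0.8, 1.2]
finger_gap: 0.543
```

Emit:
apply_moves:
  motion: [0.05, 0, 0, 0, 0, 0, 0.4, 0, 0, 0, 0, 0, 0, 0.4]

```text
t: 10.15
tool_pos: [0.5278, -0.2845, 0.0044]
ee_rot: [[0.0, 0.541, -0.841], [-0.0, -0.841, -0.541], [-1.0, 0.0, -0.0]]
force: [-3.3, 1.2, 9.1]
finger_gap: 0.543
```

Emit:
apply_moves:
  motion: [0.05, 0, 0, 0, 0, 0, 0.4, 0, 0, 0, 0, 0, 0, 0.4]

```text
t: 10.35
tool_pos: [0.5279, -0.2846, 0.0043]
ee_rot: [[0.001, 0.541, -0.841], [-0.001, -0.841, -0.541], [-1.0, 0.001, -0.0]]
force: [-4.7, 3.7, 13.9]
finger_gap: 0.546
```

Contact at 14 N upward. I'll let go gradually, following down about 2 mm because the pads swing back as they open.

Emit:
apply_moves:
  motion: [0, 0, 0, 0, 0, 0, 0.58, 0.07, 0, 0, 0, 0, 0, 0.62, 0.07, 0, 0, 0, 0, 0, 0.66, 0.07, 0, 0, 0, 0, 0, 0.7, 0, 0, 0, 0, 0, 0, 0.74, 0, 0, 0, 0, 0, 0, 0.8, 0, 0, 0, 0, 0, 0, 1, 0, 0, 0, 0, 0, 0, 1, 0, 0, 0, 0, 0, 0, 1, 0, 0, 0, 0, 0, 0, 1]
  grip_force: 20

```text
t: 11.35
tool_pos: [0.5277, -0.2844, 0.0012]
ee_rot: [[-0.0, 0.541, -0.841], [-0.0, -0.841, -0.541], [-1.0, 0.0, 0.0]]
force: [0.5, -0.5, -1.4]
finger_gap: 1.002
```

```bash
python3 - <<'E'
from h import *
d=snap('wrist','w6'); snap('side','s6'); print(d['state']['tool_pos'],d['state']['force'],d['state']['finger_gap'])
a=load('s6')['img'][200:350,250:450]
cv2.imwrite('pics/s6c.png',cv2.resize(a,None,fx=4,fy=4,interpolation=cv2.INTER_CUBIC)[...,::-1])
E
```

```text
[ 0.52767488 -0.28444379  0.00120886] [ 0.48839848 -0.4810417  -1.42196744] 1.0017309562536874
```

View pics/s6c.png

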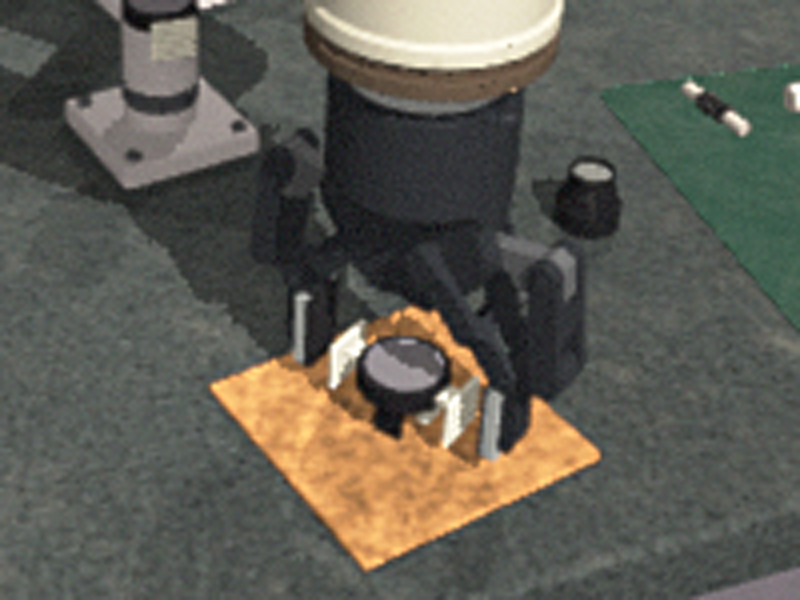

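View pics/w6.png

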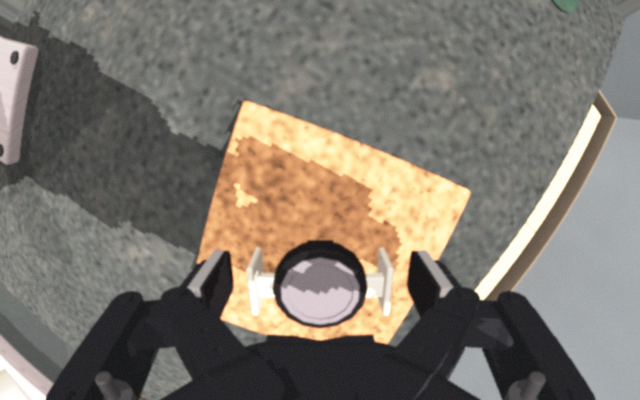

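The cap stands upright on the mat with both buttons out, and both jaws are clear of it (plates at 255 and 386, jaws at 215 and 430). Retreating straight up.

Emit:
apply_moves:
  motion: [-0.5, 0, 0, 0, 0, 0, 1, -1, 0, 0, 0, 0, 0, 1, -2, 0, 0, 0, 0, 0, 1, -2, 0, 0, 0, 0, 0, 1, -2, 0, 0, 0, 0, 0, 1, -2, 0, 0, 0, 0, 0, 1, -2, 0, 0, 0, 0, 0, 1, -2, 0, 0, 0, 0, 0, 1, -1.5, 0, 0, 0, 0, 0, 1, 0, 0, 0, 0, 0, 0, 1, 0, 0, 0, 0, 0, 0, 1]

```text
t: 12.55
tool_pos: [0.5276, -0.2844, 0.1511]
ee_rot: [[0.0, 0.541, -0.841], [-0.0, -0.841, -0.541], [-1.0, 0.0, 0.0]]
force: [-0.5, 0.1, -0.8]
finger_gap: 1.002
```

```bash
python3 - <<'E'
from h import *
d=snap('wrist','w7'); snap('side','s7'); print(d['state']['tool_pos'],d['state']['t'],d['state']['force'])
a=load('s7')['img'][130:350,220:450]
cv2.imwrite('pics/s7c.png',cv2.resize(a,None,fx=2.7,fy=2.7,interpolation=cv2.INTER_CUBIC)[...,::-1])
a=load('w7')['img'][140:260,250:390]
cv2.imwrite('pics/w7c.png',cv2.resize(a,None,fx=4.5,fy=4.5,interpolation=cv2.INTER_CUBIC)[...,::-1])
E
```

```text
[ 0.52763601 -0.28438913  0.1510846 ] 12.55 [-0.45069686  0.09100118 -0.81641434]
```

View pics/s7c.png

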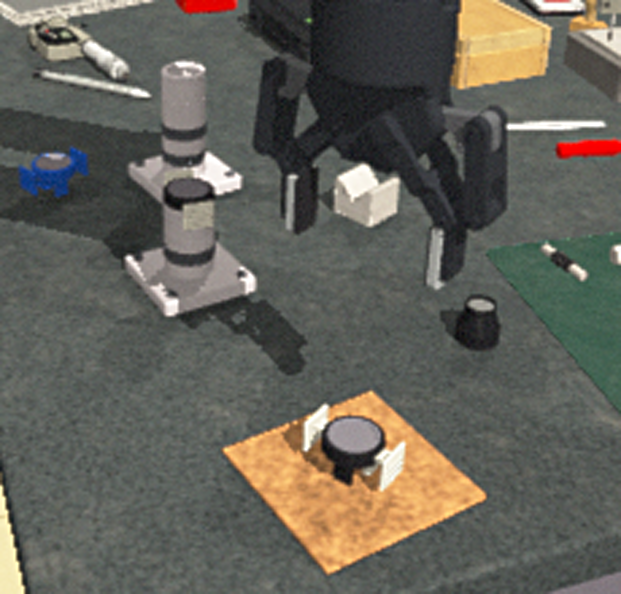

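View pics/w7c.png

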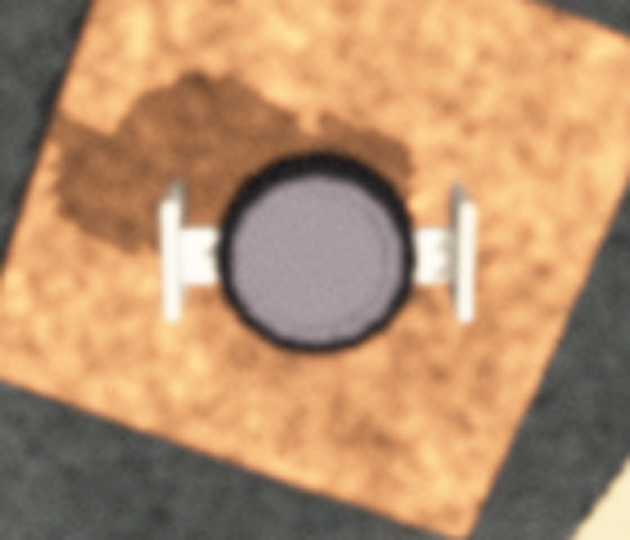

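```bash
python3 - <<'E'
from h import *
w=load('w7');s=load('s7')
f=lambda x,y:(250+(x+.5)/4.5-.5,140+(y+.5)/4.5-.5)
print('disc',tri(ray(w,*f(315,262)),ray(s,220+353.5/2.7-.5,130+437.5/2.7-.5)))
L,R=onz(w,*f(172,258),.036),onz(w,*f(466,258),.036);print('plate mid-thickness gap',np.linalg.norm(L-R),(L+R)/2)
arm.sign_off()
E
```

```text
disc (array([ 0.52665307, -0.28457777,  0.03359937]), [0.0004494147212672905, 0.000449414721267203])
plate mid-thickness gap 0.05637588804442136 [ 0.52791168 -0.28420557  0.036     ]
the job is handed in; nothing more can be done
```

The tall head's cap is off and standing upright in the middle of the cork mat. I pinched its buttons while it was still seated, lifted it straight off, set it down and let go. I then raised the open gripper about 15 cm clear and handed the job in at about 12.7 s of the 42 s allowed.

Last checks, from the side and wrist pictures:
- **Position:** the cap's centre is about 1–2 mm from the measured mat centre. Its disc top measures 33.6 mm above the table, against 34 mm expected for a cap standing on the mat.
- **Buttons:** the plates are 56.4 mm apart between centre lines. That matches the 56.2 mm measured before the pinch, so both buttons have sprung out again.
- **Other objects:** both heads are standing and the short head still wears its cap. The V-block, loupe and blue look-alike appear untouched; I judged these by eye and did not re-measure them.

No check failed. When the buttons were pinched, the tool rose about 3 mm because the pads swing forward as they close. I allowed for this when setting the cap down, where it touched the mat with about 14 N.

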